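# Push the thick glass tube back level in its rack

### The job

The thick glass tube is no longer needed at the burner: with the fingertips, gently push its near end until it is level with the front face of the wooden rack, the face towards the robot, then take the hand away. Do not grip or lift the tube, and leave the three thin tubes, which stay pulled out for cutting, and the mug where they are.

Things in the scene. Friction and masses are not known exactly. Their poses are not given: they have to be found in the camera images.
- rack_front (a point): Fixed wooden tube rack: two notched boards 30 mm thick, 232 mm wide, 42 mm high, 140 mm apart. Point: middle of the top edge of the front board's front face. x runs level into the rack along the tubes, roughly away from the robot; y along its width; z up. V notches 28 mm wide, 14 mm deep at y = -78, -26, 26, 78 mm hold one tube each; tubes slide along x (1 to 2 N), nothing stops them behind.
- thick: Thick glass tube, loose: straight, 22 mm across, 300 mm long, about 95 g, lying level in any one of the notches. Origin: centre of its near end face, the end that sticks out of the rack's front by 35 to 75 mm at the start, 43.6 mm above the bench. x points along the tube into the rack. A fingertip cannot enter its end.
- thin_a: Thin glass tube, loose, 14 mm across, 300 mm long, about 45 g. Origin: centre of its near end face, 37.9 mm above the bench; x along the tube into the rack; sticks out 35 to 75 mm. To be left alone.
- thin_b: Thin glass tube, loose, 14 mm across, 300 mm long, about 45 g. Origin: centre of its near end face, 37.9 mm above the bench; x along the tube into the rack; sticks out 35 to 75 mm. To be left alone.
- thin_c: Thin glass tube, loose, 14 mm across, 300 mm long, about 45 g. Origin: centre of its near end face, 37.9 mm above the bench; x along the tube into the rack; sticks out 35 to 75 mm. To be left alone.
- mug: White mug, 76 mm across, 90 mm high, standing beside the rack; origin at the centre of its underside. To be left alone.

How it is judged:
At the end, for the whole second after the job is handed in: The thick tube lies in its notch with its near end within 6 mm of level with the rack's front face; the thin tubes are within 6 mm, and the mug within 15 mm, of where they started (x of thick in the frame of rack_front between -0.006 and 0.006 m and height (world z) of thick between 0.038 and 0.049 m and angle between thick's own x axis and vertical between 1.52 and 1.62 rad and distance of each of thin_a, thin_b, thin_c from where it was at the start of the episode below 0.006 m and distance of mug from where it was at the start of the episode below 0.015 m); the robot touches nothing.
It fails at once if the thick tube is lifted: its near end rises more than 9 mm, or it tilts more than 3 degrees (height (world z) of thick above 0.0526 m or not (angle between thick's own x axis and vertical between 1.518 and 1.623 rad)).
It fails at once if the thick tube is pushed or squeezed with more than 15 N (contact force between the fingers and thick above 15 N).
It fails at once if the fingers reach over the thick tube and take hold of it, rather than pushing its near end (contact force between the fingers and thick above 0.5 N and x of the grasp point in the frame of thick above 0.015 m).
It fails at once if a thin tube is moved by more than 6 mm (distance of any of thin_a, thin_b, thin_c from where it was at the start of the episode above 0.006 m).
It fails at once if the mug is moved by more than 15 mm (distance of mug from where it was at the start of the episode above 0.015 m).
It also fails if it takes over 42 s, if anything falls off the work surface, if the arm or the gripper's body presses on something with over 40 N, if the wrist force passes 120 N, or if a joint passes its speed limit or range.

### The arm

A 6-joint arm with a two-finger parallel gripper is mounted at the origin on the work surface. World frame = base frame: x ahead of the robot, y to its left, z up, the work surface at z = 0. Lengths are in m, angles in rad, forces in N, time in s.
With the tool pointing down it reaches from about 0.4 to 0.825 m from the base axis. Payload 7 kg.
Tool frame: the origin (TCP) lies midway between the tips of the shut fingers; the grasp point (between the pads) lies 19 mm behind it; z points along the fingers, x is the direction in which the jaws open and shut, and the axes are right-handed (so a half turn about z gives the same grasp; the last joint's range is limited). The gripper opens to 88 mm and grips with 3 to 60 N. Pads are 19 mm wide; open, the fingers measure 130 mm over their backs; the gripper's body (78 mm by 193 mm) begins 47 mm behind the grasp point.
Start: joints at [1.413, 0.359, 0.012, 0, -1.224, -0.288], TCP at [0.291, 0.609, 0.227] pointing down, gripper open.
Joint ranges: [-3.07, 3.07], [-1.43, 2.12], [-1.02, 1.25], [-3.03, 1.67], [-3.05, -0], [-3.03, 3.03]. Speed limits (rad/s): [2.39, 2.39, 3.01, 3.14, 3.14, 3.14].

### API

Orientations are given as [roll, pitch, yaw] about the fixed x, y, z axes, in that order (R = Rz(yaw) Ry(pitch) Rx(roll)).
In Python, from station import arm, grab_frame, camera_params gives the robot as it stands.
- The arm moves only by the shell command python3 -m handwheel 'ROWS' [FORCE]. ROWS is JSON, a list that holds one entry, the list of rows, each a list of 5 numbers: the finger opening in m, from 0 to 0.0876, then the shift along the tool's x, y, z in m, then the turn about the tool's z in degrees. A call has 1 to 20 rows; each row is the pose to reach, as a shift and turn from the pose measured when the call began, along the tool's axes at that moment; what a row does not reach only later rows make up. A row lasts 1/12 s, in which the tool goes at most 41.7 mm and 7.16 degrees, less where a joint would pass 70% of its speed; a pose out of reach is approached as far as the arm can. A call with a gripper value outside its range is refused whole. The fingers move at their own pace and stop on an object; FORCE is the grip in N (left out, the last holds). Time passes only in rows, so rows that repeat a pose let the fingers close. It gives the time, the measured TCP pose, the force and the opening at its end, in the units of the state.
- arm.get_state(): the state, without advancing time (a new reading comes with each control period).
- grab_frame(name): name is "scene" or "top" or "wrist"; returns the picture (480x640x3 uint8, blue, green, red); there is no depth.
- camera_params(name): a dict with "intrinsics" (3x3 intrinsics, pixels), "R" (3x3) and "t" (3): a world point X has camera coordinates R X + t; the wrist camera has in their place "tool_from_camera" (4x4, takes a point from camera to tool coordinates, whose origin is the TCP and whose axes are the tool frame's). Camera axes: x right, y down, z forward; pixel columns grow to the right and rows downward; lengths in m; the calibration is good to about 2 mm. The wrist camera is an equidistant fisheye: a pixel r from the principal point sees the ray r / f radians off the axis. A picture is of the moment at which its call begins: read the wrist's pose just before it. camera_params takes no time and is no camera call.
- arm.job_done(): hands the job in, once; it reports no verdict.
The state is a dict: "t": time; "q": joint angles; "qd": joint speeds; "joint_efforts": joint torques, N m; "eef_pos": TCP position; "ee_rot": TCP orientation; "force": force on the tool from outside, world axes, zero at the start; "moment": the same for the moment, N m; "width": finger opening in m.
Only numpy, scipy, OpenCV 4.12 (cv2) and the standard library are available. Lean on these libraries where they do the work, as an engineer would, in place of code of your own. Each camera call takes 0.05 s, during which the arm holds its last target.

## Working session

There is one attempt and no reset: what is moved stays moved. The work goes in short steps, Python scripts to look and compute and a shell command to move; the robot and the scene stay as the last step left them, time stands still between calls to the robot, and variables do not carry over. Pictures are saved under pics/ and viewed, and the job is handed in when it is done.

```bash
mkdir -p pics; ls
python3 - <<'E'
from station import arm, grab_frame, camera_params
import cv2
s=arm.get_state(); print(s)
for n in("scene","top","wrist"):
    cv2.imwrite(f"pics/{n}0.png",grab_frame(n)); print(n,camera_params(n))
E
```

```text
pics
{'t': 0.0, 'q': array([ 1.41311589e+00,  3.59391433e-01,  1.11021093e-02, -3.77443222e-04,
       -1.22411597e+00, -2.88068398e-01]), 'qd': array([ 0.00035681, -0.00018569,  0.00144346,  0.00033111, -0.00170417,
       -0.00091666]), 'joint_efforts': array([ 1.12059966e-03, -5.82713699e+01,  2.93068725e+01,  6.99735671e+00,
        7.16081529e-03, -1.50202518e-04]), 'eef_pos': array([0.2908406 , 0.60859711, 0.22563366]), 'ee_rot': array([-3.14147570e+00, -1.64347905e-03, -2.01667379e+00]), 'force': array([0.00647228, 0.25591238, 0.44547963]), 'moment': array([ 0.00614637, -0.02399535, -0.02377375]), 'width': 0.08728321542707879}
scene {'intrinsics': array([[466.59121899,   0.        , 322.15708488],
       [  0.        , 466.59121899, 246.00366296],
       [  0.        ,   0.        ,   1.        ]]), 'R': array([[ 0.88951415,  0.456235  , -0.02478306],
       [ 0.22117367, -0.47741257, -0.85038782],
       [-0.39980843,  0.75095064, -0.5255724 ]]), 't': array([-0.57141146, -0.0258215 ,  0.85630501])}
top {'intrinsics': array([[608.95415274,   0.        , 322.97341091],
       [  0.        , 608.95415274, 235.37699281],
       [  0.        ,   0.        ,   1.        ]]), 'R': array([[ 0.01051089, -0.99975798, -0.0193262 ],
       [-0.99223305, -0.00803217, -0.12413322],
       [ 0.12394795,  0.02048084, -0.99207734]]), 't': array([0.11923849, 0.60158898, 0.90921313])}
wrist {'intrinsics': array([[371.64829954,   0.        , 321.02390111],
       [  0.        , 371.64829954, 241.1764231 ],
       [  0.        ,   0.        ,   1.        ]]), 'tool_from_camera': array([[ 9.99999996e-01, -8.30589213e-05,  1.50128901e-05,
        -1.31923899e-03],
       [ 7.59596184e-05,  9.63145303e-01,  2.68981636e-01,
        -7.29082387e-02],
       [-3.68009191e-05, -2.68981634e-01,  9.63145305e-01,
        -1.58172188e-01],
       [ 0.00000000e+00,  0.00000000e+00,  0.00000000e+00,
         1.00000000e+00]])}
```

View pics/scene0.png

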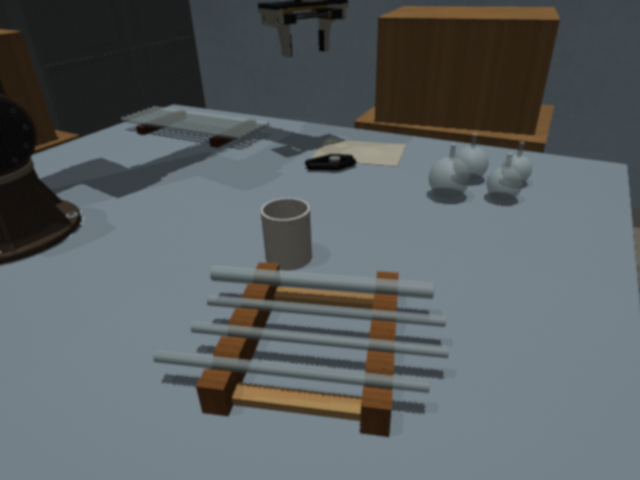

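View pics/top0.png

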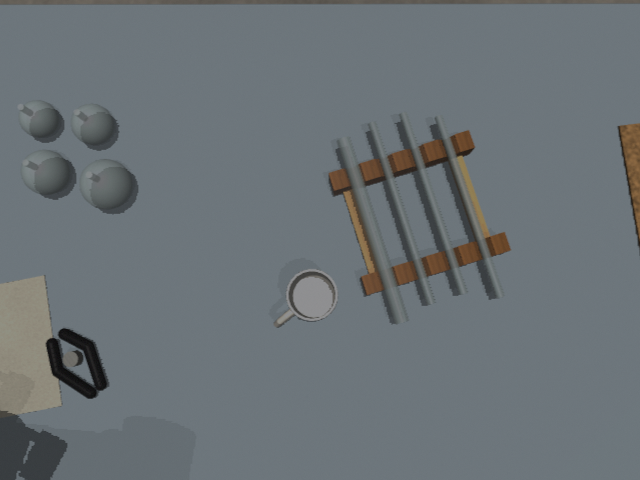

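View pics/wrist0.png

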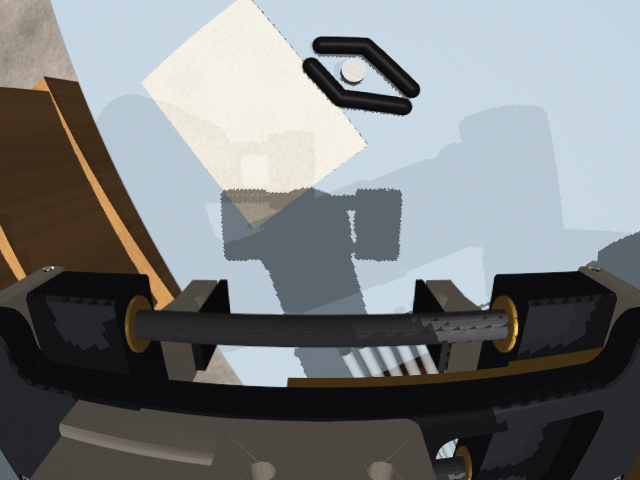

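The top view shows the thick tube at the rack's left (mug side), with its near end at about (399,321) and the front board running from (372,285) to (500,245). The mug is at (311,296). In the scene view the tube's near end is at (213,275). I'll zoom in next.

Run:
```python
import cv2
a=cv2.imread("pics/top0.png")[225:335,340:520]; cv2.imwrite("pics/top0z.png",cv2.resize(a,None,fx=4.4,fy=4.4,interpolation=cv2.INTER_CUBIC)*1)
a=cv2.imread("pics/scene0.png")[250:420,140:300]; cv2.imwrite("pics/scene0z.png",cv2.resize(a,None,fx=3.5,fy=3.5,interpolation=cv2.INTER_CUBIC))
```

```text
(no output)
```

View pics/top0z.png

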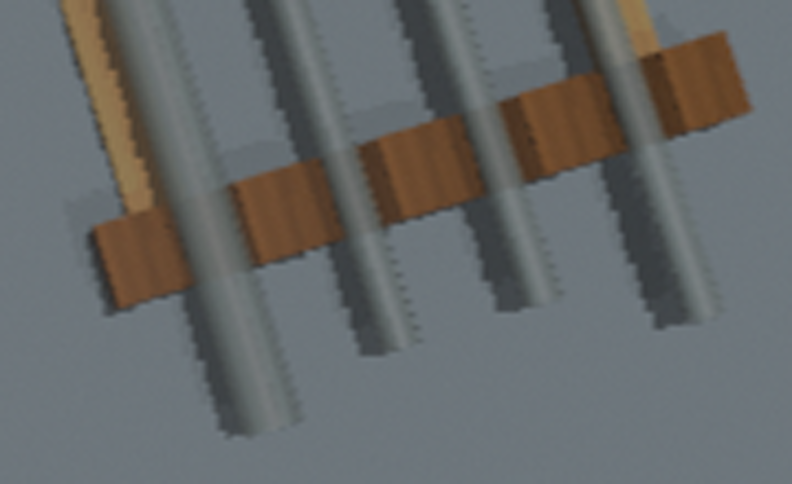

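View pics/scene0z.png

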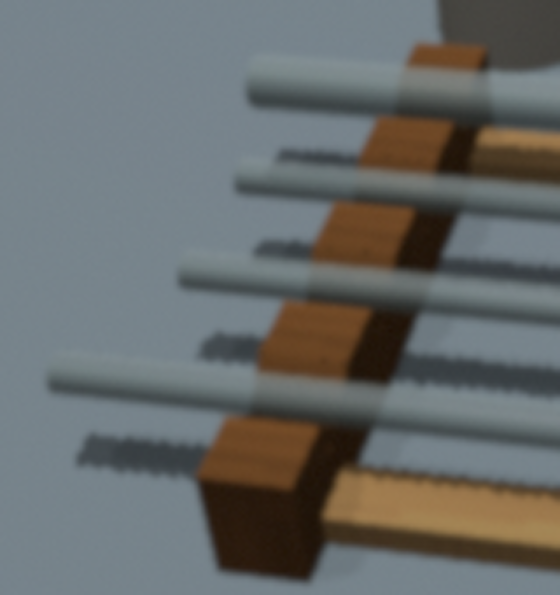

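```bash
cat > h.py <<'E'
import numpy as np
from station import camera_params
def ray(n,u,v):
    c=camera_params(n);R=c["R"];d=R.T@np.linalg.solve(c["intrinsics"],[u,v,1.]);return -R.T@c["t"],d/np.linalg.norm(d)
def onz(n,u,v,z):
    o,d=ray(n,u,v);return o+d*(z-o[2])/d[2]
def tri(a,b):
    A=np.zeros((3,3));B=np.zeros(3);r=[]
    for p in(a,b):
        o,d=ray(*p);P=np.eye(3)-np.outer(d,d);A+=P;B+=P@o;r.append((P,o))
    X=np.linalg.solve(A,B);return X,[np.linalg.norm(P@(X-o)) for P,o in r]
def proj(n,X):
    c=camera_params(n);p=c["intrinsics"]@(c["R"]@X+c["t"]);return p[:2]/p[2]
E
python3 - <<'E'
from h import *
np.set_printoptions(precision=4,suppress=True)
tz=lambda u,v:("top",340+(u+.5)/4.4-.5,225+(v+.5)/4.4-.5)
sz=lambda u,v:("scene",140+(u+.5)/3.5-.5,250+(v+.5)/3.5-.5)
for nm,a,b in(("L",tz(118,310),sz(413,47)),("R",tz(752,110),sz(200,480)),("end",tz(264,432),sz(254,83)),("a",tz(385,352),sz(240,180)),("b",tz(525,308),sz(184,270)),("c",tz(685,325),sz(52,373))):
    print(nm,*tri(a,b), onz(*a,.042),onz(*b,.042))
L=onz(*tz(118,310),.042);R=onz(*tz(752,110),.042)
print("width",np.linalg.norm(L-R)); M=(L+R)/2
y=(L-R)/np.linalg.norm(L-R);x=np.array([y[1],-y[0],0]);print("mid",M,"x",x,"yaw",np.degrees(np.arctan2(x[1],x[0])))
# tube axis from top far end
for nm,p in(("end",tz(264,432)),("far",("top",345,139))):
    P=onz(*p,.0436);print(nm,P,(P-M)@x,(P-M)@y)
p=onz("top",311,296,.09);print("mug",p,(p-M)@x,(p-M)@y)
E
```

```text
L [0.5088 0.0574 0.0407] [np.float64(0.0003303276655755069), np.float64(0.0003303276655755889)] [0.5085 0.0573 0.042 ] [0.5103 0.056  0.042 ]
R [ 0.5811 -0.1631  0.042 ] [np.float64(0.0010880811607361783), np.float64(0.0010880811607360903)] [ 0.5803 -0.1638  0.042 ] [ 0.582  -0.1624  0.042 ]
end [0.4671 0.0069 0.0423] [np.float64(4.632758249092013e-05), np.float64(4.632758249082891e-05)] [0.4671 0.0068 0.042 ] [0.4669 0.0072 0.042 ]
a [ 0.4946 -0.0368  0.0339] [np.float64(0.0006419952374312109), np.float64(0.0006419952374311362)] [ 0.495  -0.0351  0.042 ] [ 0.5018 -0.0448  0.042 ]
b [ 0.5101 -0.0858  0.0346] [np.float64(0.000970750001824958), np.float64(0.0009707500018249726)] [ 0.5106 -0.0837  0.042 ] [ 0.5161 -0.0924  0.042 ]
c [ 0.5043 -0.1423  0.0337] [np.float64(0.0018145611178557552), np.float64(0.001814561117855881)] [ 0.5053 -0.1387  0.042 ] [ 0.5105 -0.1488  0.042 ]
width 0.2324748887020316
mid [ 0.5444 -0.0533  0.042 ] x [0.9511 0.3088 0.    ] yaw 17.98496832311244
end [0.4671 0.007  0.0436] -0.0549274134371031 0.08121194119886702
far [0.7534 0.0916 0.0436] 0.2435073374488025 0.07322663821713993
mug [0.5051 0.1403 0.09  ] 0.02232141776819762 0.19621311952229853
```

Checks: board width comes out at 232.5 mm (232 given), tube length about 298 mm (300 given) and its end height 42–44 mm, in the +78 mm notch, sticking out about 55 mm. Rack yaw is about 18°. Next I'll work out the transit with the fingers shut and the jaw axis along the tubes.

```bash
cat >> h.py <<'E'
from scipy.spatial.transform import Rotation as Ro
M=np.array([.5444,-.0533,.042]);X=np.array([.9511,.3088,0]);Y=np.array([-.3088,.9511,0])
def rack(p): p=np.asarray(p)-M;return np.array([p@X,p@Y,p[2]+.042])
def world(x,y,z): return np.array([*(M+X*x+Y*y)[:2],z])
def to(p,yawdeg):
    from station import arm
    s=arm.get_state();R=Ro.from_euler("xyz",s["ee_rot"]).as_matrix()
    dy=np.degrees(s["ee_rot"][2])-yawdeg
    print("t",s["t"],"rack",rack(s["eef_pos"]),"rpy",np.degrees(s["ee_rot"]),"F",s["force"],"w",s["width"])
    print("shift",R.T@(p-s["eef_pos"]),"turn",(dy+180)%360-180)
E
python3 - <<'E'
from h import *
np.set_printoptions(precision=4,suppress=True)
p=world(-.10,.079,.20);print(p);to(p,-162.3)
for uv in((130,120),(270,130),(215,145),(150,130)): print(onz("scene",*uv,0),onz("scene",*uv,.1))
E
```

```text
[ 0.4249 -0.009   0.2   ]
t 0.15 rack [-0.0367  0.7079  0.2259] rpy [-179.9924   -0.0694 -115.5469] F [-0.4474  0.7468 -0.702 ] w 0.08770673781707163
shift [ 0.4995 -0.3873  0.0265] turn 46.75314664934436
[-0.3401  0.6078  0.    ] [-0.0511  0.3656  0.1   ]
[0.1196 0.6936 0.    ] [0.2976 0.4307 0.1   ]
[0.0527 0.5292 0.    ] [0.2468 0.306  0.1   ]
[-0.2063  0.5571  0.    ] [0.0504 0.3272 0.1   ]
```

```bash
python3 -m handwheel '[[[0,0.01,-0.005,0,1],[0,0.03,-0.02,0,3],[0,0.06,-0.045,0,6],[0,0.09,-0.07,0,9],[0,0.12,-0.093,0,12],[0,0.15,-0.116,0,15],[0,0.18,-0.14,0,18],[0,0.21,-0.163,0,21],[0,0.24,-0.186,0,24],[0,0.27,-0.209,0,27],[0,0.30,-0.233,0,30],[0,0.33,-0.256,0,33],[0,0.36,-0.279,0,36],[0,0.39,-0.302,0,39],[0,0.42,-0.326,0,42],[0,0.45,-0.349,0.005,44],[0,0.475,-0.368,0.01,46],[0,0.49,-0.38,0.02,46.7],[0,0.4995,-0.387,0.026,46.7],[0,0.4995,-0.387,0.026,46.7]]]' 5
python3 - <<'E'
from h import *
from station import grab_frame
import cv2
np.set_printoptions(precision=4,suppress=True)
to(world(-.10,.079,.034),-162.3)
for n in("scene","top","wrist"): cv2.imwrite(f"pics/{n}1.png",grab_frame(n))
E
```

```text
t: 1.82
eef_pos: [0.4232, -0.0113, 0.1991]
ee_rot: [-3.141, -0.003, -2.836]
force: [-0.7, -1.0, -0.8]
width: 0.0008
t 1.8167 rack [-0.1023  0.0773  0.1991] rpy [-179.9462   -0.188  -162.4638] F [-0.699  -1.0009 -0.815 ] w 0.0007640548150616652
shift [-0.0028  0.0018  0.1651] turn -0.16378499942277358
```

View pics/wrist1.png

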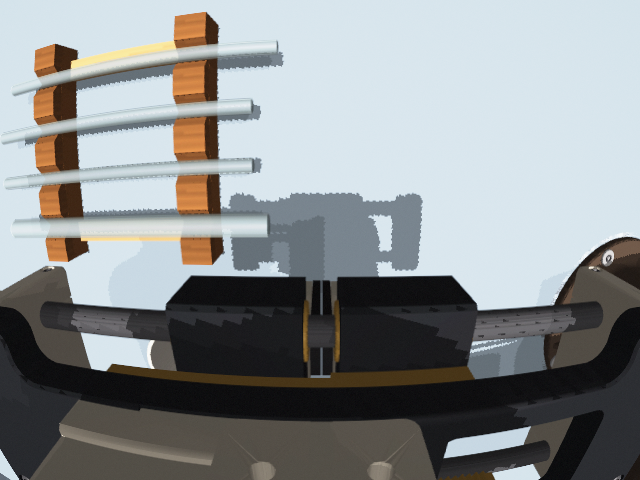

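View pics/scene1.png

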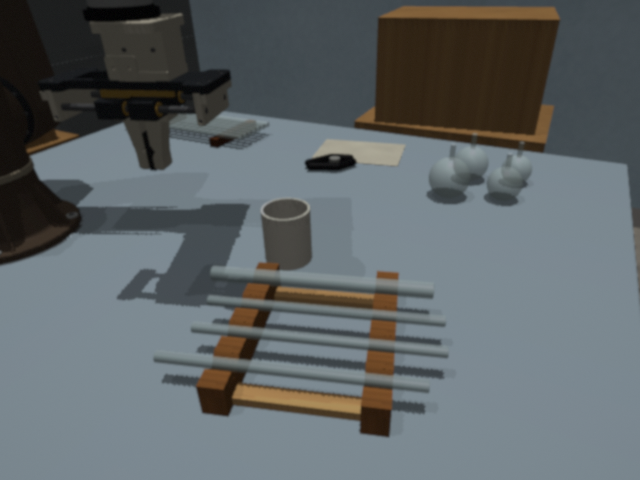

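The wrist view shows the thick tube's near end at (269,225) and the front board's front top edge near x≈218 px. Nothing has been disturbed. I'll cross-check the stick-out with this third view.

```bash
cat >> h.py <<'E'
def wz(u,v,z,pos,rot):
    c=camera_params("wrist");K=c["intrinsics"];T=c["tool_from_camera"]
    a=np.array([u-K[0,2],v-K[1,2]]);r=np.hypot(*a);th=r/K[0,0]
    d=np.array([*(a/r*np.sin(th)),np.cos(th)])
    R=Ro.from_euler("xyz",rot).as_matrix();o=pos+R@T[:3,3];d=R@T[:3,:3]@d
    return o+d*(z-o[2])/d[2]
E
python3 - <<'E'
from h import *
from station import arm
import cv2
np.set_printoptions(precision=4,suppress=True)
s=arm.get_state()
for nm,u,v,z in(("end",269,225,.0436),("frontR",219,13,.042),("frontLcorner",214,265,.042),("front mid thick/b",217,200,.042)):
    print(nm,rack(wz(u,v,z,s["eef_pos"],s["ee_rot"])))
a=cv2.imread("pics/wrist1.png")[0:280,160:300];cv2.imwrite("pics/wz1.png",cv2.resize(a,None,fx=2.1,fy=2.1,interpolation=cv2.INTER_CUBIC))
E
```

```text
end [-0.0537  0.0804  0.0436]
frontR [-0.0113 -0.1112  0.042 ]
frontLcorner [0.0003 0.1182 0.042 ]
front mid thick/b [-0.0074  0.0575  0.042 ]
```

View pics/wz1.png

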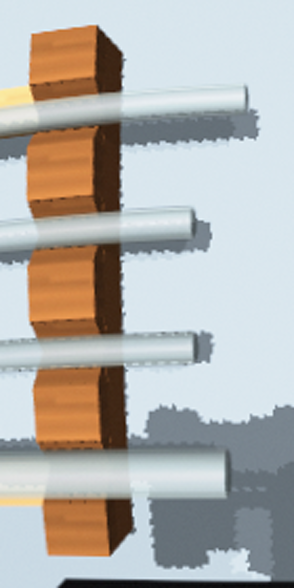

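Run:
```python
from h import *
from station import arm
np.set_printoptions(precision=4,suppress=True)
s=arm.get_state()
for nm,u,v,z in(("end",268.4,224.8,.0436),("frontR",206.5,12.6,.042),("frontL",212,264,.042),("f",207.4,212,.042),("f2",204.7,125,.042),("a",254,166,.0379)):
    print(nm,rack(wz(u,v,z,s["eef_pos"],s["ee_rot"])))
to(world(-.10,.079,.036),-162.3)
```

```text
end [-0.0531  0.0802  0.0436]
frontR [ 0.0003 -0.113   0.042 ]
frontL [0.0022 0.1172 0.042 ]
f [0.0024 0.0681 0.042 ]
f2 [ 0.0011 -0.0093  0.042 ]
a [-0.0413  0.0288  0.0379]
t 1.9667 rack [-0.1004  0.0793  0.2007] rpy [-179.9414   -0.0285 -162.2925] F [-0.2278  0.0562  0.6227] w 0.0005099258927807765
shift [-0.0005 -0.0001  0.1647] turn 0.007519772943197722
```

All views agree on a stick-out of 55 mm (±1.5). I'll lower the hand in front of the tube's end.

```bash
python3 -m handwheel '[[[0,0,0,0.01,0],[0,0,0,0.03,0],[0,0,0,0.05,0],[0,0,0,0.07,0],[0,0,0,0.09,0],[0,0,0,0.11,0],[0,0,0,0.13,0],[0,0,0,0.145,0],[0,0,0,0.155,0],[0,0,0,0.161,0],[0,0,0,0.164,0],[0,0,0,0.164,0],[0,0,0,0.164,0]]]'
python3 - <<'E'
from h import *
from station import grab_frame
import cv2
np.set_printoptions(precision=4,suppress=True)
to(world(-.08,.079,.036),-162.3)
for n in("scene","top","wrist"): cv2.imwrite(f"pics/{n}2.png",grab_frame(n))
a=cv2.imread("pics/top2.png")[225:345,340:500];b=cv2.imread("pics/scene2.png")[180:300,100:260]
cv2.imwrite("pics/z2.png",cv2.resize(np.hstack([a,b]),None,fx=2.5,fy=2.5,interpolation=cv2.INTER_CUBIC))
E
```

```text
t: 3.05
eef_pos: [0.4248, -0.0086, 0.0373]
ee_rot: [-3.141, 0.0, -2.832]
force: [0.7, -0.0, 0.5]
width: 0.0005
t 3.05 rack [-0.0999  0.0795  0.0373] rpy [-179.9417    0.0227 -162.247 ] F [ 0.6856 -0.0381  0.5006] w 0.0005275214861353248
shift [-0.0199 -0.0004  0.0013] turn 0.053020513877527264
```

View pics/z2.png

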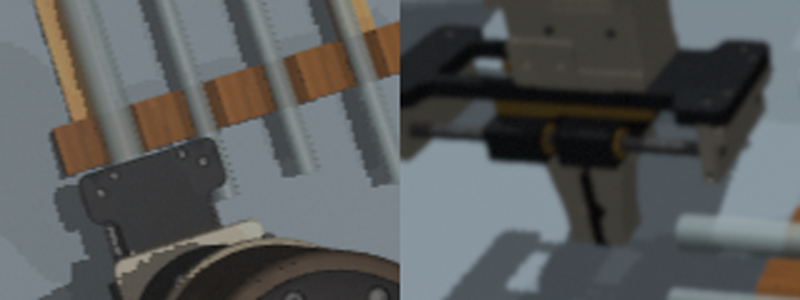

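View pics/wrist2.png

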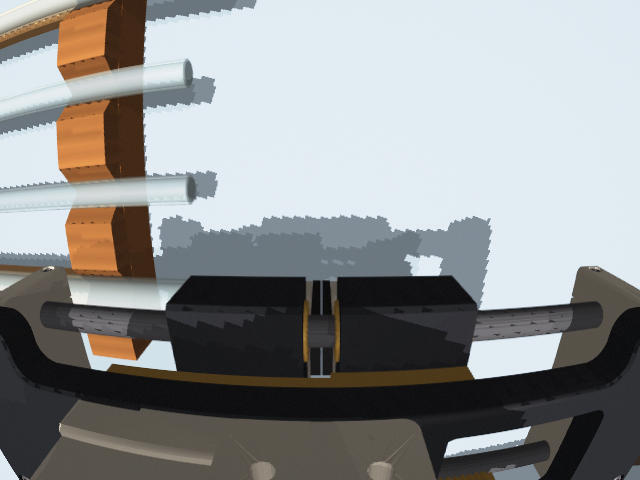

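The scene view shows the finger tip just in front of the tube's end, in line with it and clear of the thin tubes. The fingers taper, so I'll push part-way slowly, then measure.

```bash
python3 -m handwheel '[[[0,-0.002,0,0,0],[0,-0.004,0,0,0],[0,-0.0065,0,0,0],[0,-0.009,0,0,0],[0,-0.0115,0,0,0],[0,-0.014,0,0,0],[0,-0.0165,0,0,0],[0,-0.019,0,0,0],[0,-0.0215,0,0,0],[0,-0.024,0,0,0],[0,-0.0265,0,0,0],[0,-0.029,0,0,0],[0,-0.0315,0,0,0],[0,-0.034,0,0,0],[0,-0.0365,0,0,0],[0,-0.039,0,0,0],[0,-0.0415,0,0,0],[0,-0.044,0,0,0],[0,-0.046,0,0,0],[0,-0.047,0,0,0]]]'
python3 - <<'E'
from h import *
from station import grab_frame
import cv2
np.set_printoptions(precision=4,suppress=True)
to(world(-.04,.079,.036),-162.3)
for n in("scene","top"): cv2.imwrite(f"pics/{n}3.png",grab_frame(n))
a=cv2.imread("pics/top3.png")[120:330,330:510];cv2.imwrite("pics/tz3.png",cv2.resize(a,None,fx=2.8,fy=2.8,interpolation=cv2.INTER_CUBIC))
b=cv2.imread("pics/scene3.png")[180:320,150:450]
cv2.imwrite("pics/z3.png",cv2.resize(b,None,fx=2.6,fy=2.6,interpolation=cv2.INTER_CUBIC))
E
```

```text
t: 4.87
eef_pos: [0.4701, 0.0056, 0.0375]
ee_rot: [-3.141, 0.001, -2.832]
force: [0.1, -0.0, -0.1]
width: 0.0011
t 4.8667 rack [-0.0525  0.079   0.0375] rpy [-179.9484    0.0631 -162.2805] F [ 0.1251 -0.0258 -0.0616] w 0.0010726511421564372
shift [-0.0125  0.      0.0015] turn 0.019456350144565704
```

View pics/z3.png

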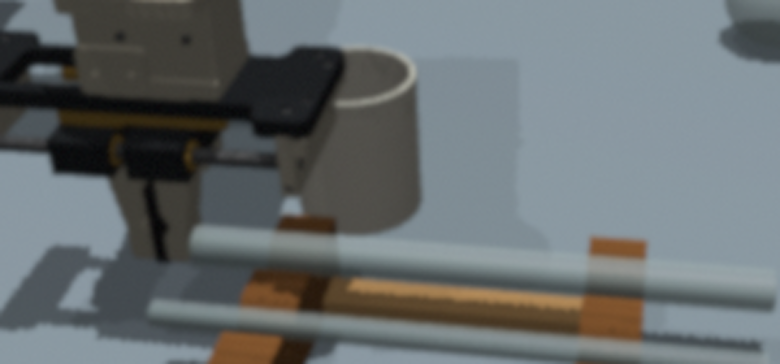

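View pics/tz3.png

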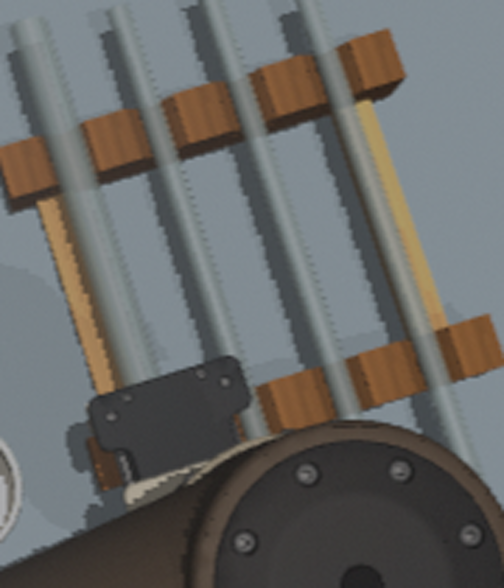

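The tube has started sliding: its near end is now at about (224.6,272.2) in the scene view, touching the finger's front face. In the top view its far end moved from (345,139) to (340.7,127.9). I'll quantify this.

Run:
```python
from h import *
import cv2
np.set_printoptions(precision=4,suppress=True)
q=rack(onz("scene",149.5+194.5/2.6,179.5+240.5/2.6,.0436));print("near scene",q)
print("initial near scene",rack(onz("scene",139.5+254.5/3.5,249.5+83.5/3.5,.0436)))
print("far top",rack(onz("top",340.7,127.9,.0436)))
# side by side far ends
f=[cv2.imread(f"pics/top{i}.png")[115:165,325:365] for i in(0,3)]
cv2.imwrite("pics/far3.png",cv2.resize(np.hstack(f),None,fx=8,fy=8,interpolation=cv2.INTER_CUBIC))
g=[cv2.imread(f"pics/scene{i}.png")[255:305,195:275] for i in(0,3)]
cv2.imwrite("pics/near3.png",cv2.resize(np.vstack(g),None,fx=6,fy=6,interpolation=cv2.INTER_CUBIC))
```

```text
near scene [-0.0382  0.0846  0.0436]
initial near scene [-0.054   0.0793  0.0436]
far top [0.2628 0.0742 0.0436]
```

View pics/far3.png

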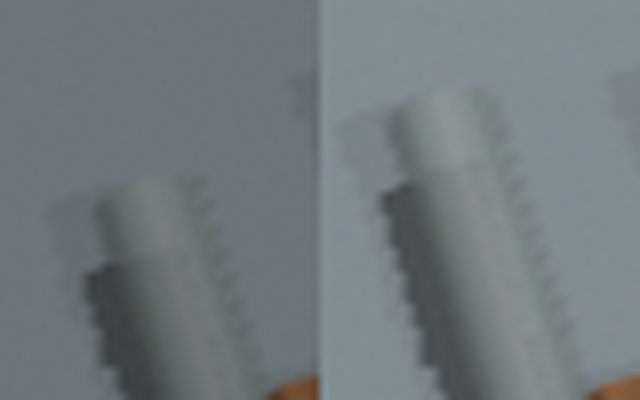

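View pics/near3.png

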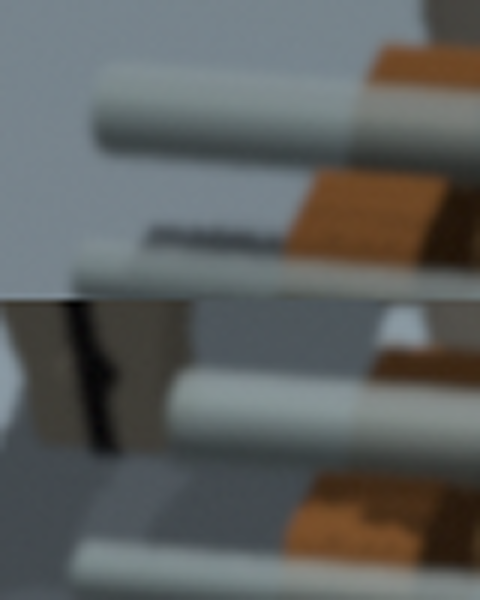

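Two estimates put the end at −36 to −38 mm. I'll push 29 mm more, still short of level, then back off and remeasure carefully.

```bash
python3 -m handwheel '[[[0,-0.001,0,0,0],[0,-0.003,0,0,0],[0,-0.005,0,0,0],[0,-0.007,0,0,0],[0,-0.009,0,0,0],[0,-0.011,0,0,0],[0,-0.013,0,0,0],[0,-0.015,0,0,0],[0,-0.017,0,0,0],[0,-0.019,0,0,0],[0,-0.021,0,0,0],[0,-0.023,0,0,0],[0,-0.025,0,0,0],[0,-0.0265,0,0,0],[0,-0.028,0,0,0],[0,-0.0285,0,0,0],[0,-0.029,0,0,0],[0,-0.029,0,0,0]]]'
python3 - <<'E'
from h import *
np.set_printoptions(precision=4,suppress=True)
to(world(-.1,.079,.036),-162.3)
E
python3 -m handwheel '[[[0,0.003,0,0,0],[0,0.01,0,0,0],[0,0.02,0,0,0],[0,0.035,0,0,0],[0,0.05,0,0,0],[0,0.06,0,-0.01,0],[0,0.065,0,-0.03,0],[0,0.07,0,-0.055,0],[0,0.07,0,-0.08,0],[0,0.07,0,-0.11,0],[0,0.07,0,-0.14,0],[0,0.07,0,-0.155,0],[0,0.07,0,-0.16,0],[0,0.07,0,-0.16,0],[0,0.07,0,-0.16,0]]]'
python3 - <<'E'
from h import *
from station import grab_frame,arm
import cv2
np.set_printoptions(precision=4,suppress=True)
to(world(-.1,.079,.036),-162.3)
for n in("wrist","scene","top"): cv2.imwrite(f"pics/{n}4.png",grab_frame(n))
def z(n,sl,f,o): cv2.imwrite(o,cv2.resize(cv2.imread(n)[sl],None,fx=f,fy=f,interpolation=cv2.INTER_CUBIC))
z("pics/wrist4.png",np.s_[150:290,130:300],4.2,"pics/wz4.png")
z("pics/scene4.png",np.s_[245:305,195:295],6,"pics/sz4.png")
z("pics/top4.png",np.s_[240:320,340:440],7,"pics/tz4.png")
E
```

```text
t: 6.47
eef_pos: [0.4977, 0.0145, 0.0375]
ee_rot: [-3.141, 0.001, -2.832]
force: [-0.9, -0.7, 0.3]
width: 0.0003
t 6.4667 rack [-0.0235  0.0789  0.0375] rpy [-179.9493    0.0793 -162.2792] F [-0.9231 -0.6954  0.2865] w 0.0002841532137642818
shift [ 0.0765 -0.0002  0.0014] turn 0.020768113777933195
t: 7.72
eef_pos: [0.4298, -0.0069, 0.1967]
ee_rot: [-3.141, 0.001, -2.833]
force: [0.0, 0.0, -0.2]
width: 0.0005
t 7.7167 rack [-0.0946  0.0795  0.1967] rpy [-179.9773    0.0601 -162.2937] F [ 0.044   0.0329 -0.1607] w 0.0005416581245338114
shift [ 0.0055 -0.0004  0.1607] turn 0.00629431293944549
```

View pics/wz4.png

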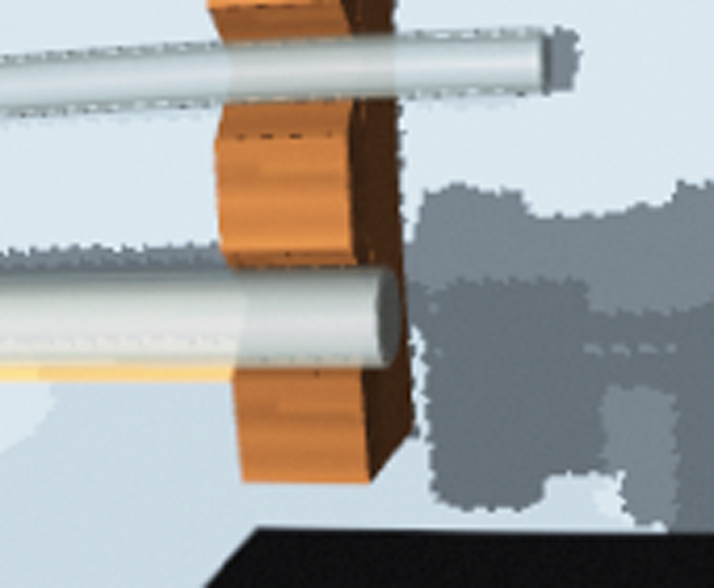

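View pics/sz4.png

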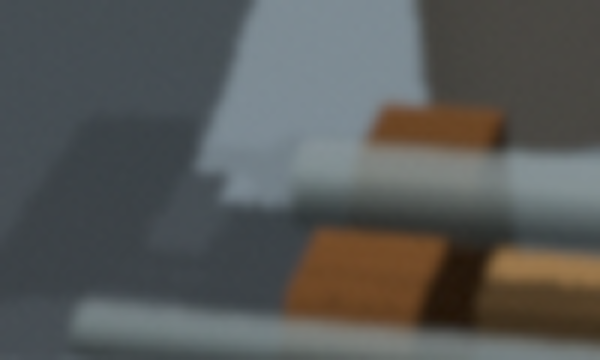

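View pics/tz4.png

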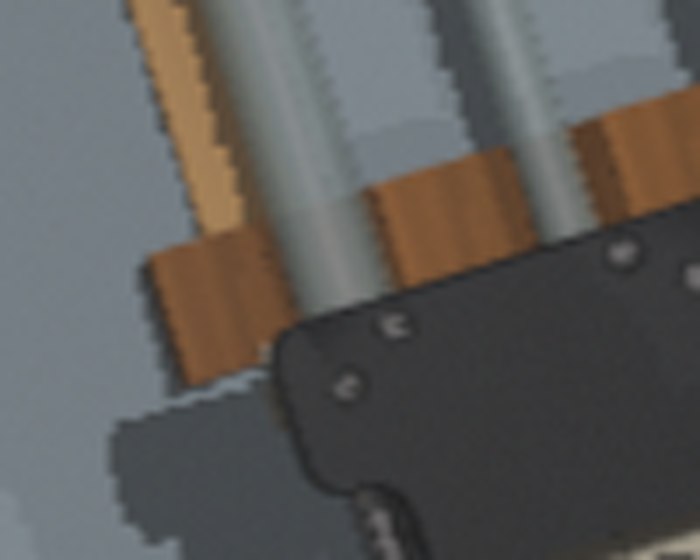

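In the wrist view the tube's end face is centred at zoom (390,318), and the board's front top edge is at (353,262) and (366,372). The tube still projects a little.

Run:
```python
from h import *
from station import arm
np.set_printoptions(precision=4,suppress=True)
s=arm.get_state()
w=lambda u,v,z:rack(wz(129.5+(u+.5)/4.2,149.5+(v+.5)/4.2,z,s["eef_pos"],s["ee_rot"]))
for nm,a in(("endc",(390,318,.0436)),("endtop",(376,318,.0546)),("e1",(353,262,.042)),("e2",(366,372,.042)),("e3",(371,482,.042)),("e0",(350,105,.042)),("thin a",(545,63,.0379))): print(nm,w(*a))
S=lambda u,v,z:rack(onz("scene",194.5+(u+.5)/6,244.5+(v+.5)/6,z))
print("scene end",S(297,180,.0436),"edge",S(380,106,.042),S(312,230,.042),S(287,290,.042))
```

```text
endc [-0.007   0.0792  0.0436]
endtop [-0.0071  0.0767  0.0546]
e1 [0.0007 0.0674 0.042 ]
e2 [-0.0004  0.0913  0.042 ]
e3 [0.0006 0.116  0.042 ]
e0 [-0.0006  0.0345  0.042 ]
thin a [-0.0411  0.0275  0.0379]
scene end [-0.0087  0.082   0.0436] edge [0.0012 0.1166 0.042 ] [-0.0003  0.0657  0.042 ] [0.0009 0.0435 0.042 ]
```

Wrist view says −7 mm and scene view about −9 mm, consistent with the finger stopping at TCP −23.5 mm with a 16 mm offset. Going back for the last 8 mm, to TCP −15.5 mm.

```bash
python3 -m handwheel '[[[0,0,0,0.01,0],[0,0,0,0.03,0],[0,0,0,0.055,0],[0,0,0,0.08,0],[0,0,0,0.105,0],[0,0,0,0.13,0],[0,0,0,0.145,0],[0,0,0,0.155,0],[0,0,0,0.159,0],[0,-0.01,0,0.159,0],[0,-0.02,0,0.159,0],[0,-0.03,0,0.159,0],[0,-0.04,0,0.159,0],[0,-0.05,0,0.159,0],[0,-0.056,0,0.159,0],[0,-0.06,0,0.159,0],[0,-0.06,0,0.159,0]]]'
python3 - <<'E'
from h import *
np.set_printoptions(precision=4,suppress=True)
to(world(-.0155,.079,.0375),-162.3)
E
```

```text
t: 9.28
eef_pos: [0.4878, 0.0113, 0.0371]
ee_rot: [-3.141, -0.001, -2.832]
force: [0.6, -0.4, 0.4]
width: 0.0004
t 9.2833 rack [-0.0339  0.0789  0.0371] rpy [-179.9429   -0.0362 -162.2835] F [ 0.6277 -0.3514  0.3733] w 0.00035118730107820917
shift [-0.0184  0.0002 -0.0004] turn 0.016489021699413797
```

```bash
python3 -m handwheel '[[[0,-0.001,0,0,0],[0,-0.0025,0,0,0],[0,-0.004,0,0,0],[0,-0.0055,0,0,0],[0,-0.007,0,0,0],[0,-0.0085,0,0,0],[0,-0.01,0,0,0],[0,-0.0115,0,0,0],[0,-0.013,0,0,0],[0,-0.0145,0,0,0],[0,-0.016,0,0,0],[0,-0.017,0,0,0],[0,-0.018,0,0,0],[0,-0.0184,0,0,0],[0,-0.0184,0,0,0],[0,-0.0184,0,0,0]]]'
python3 -m handwheel '[[[0,0.003,0,0,0],[0,0.01,0,0,0],[0,0.02,0,0,0],[0,0.035,0,0,0],[0,0.05,0,0,0],[0,0.065,0,-0.01,0],[0,0.075,0,-0.03,0],[0,0.079,0,-0.055,0],[0,0.079,0,-0.08,0],[0,0.079,0,-0.11,0],[0,0.079,0,-0.14,0],[0,0.079,0,-0.155,0],[0,0.079,0,-0.16,0],[0,0.079,0,-0.16,0],[0,0.079,0,-0.16,0]]]'
python3 - <<'E'
from h import *
from station import grab_frame,arm
import cv2
np.set_printoptions(precision=4,suppress=True)
to(world(-.1,.079,.036),-162.3)
for n in("wrist","scene","top"): cv2.imwrite(f"pics/{n}5.png",grab_frame(n))
def z(n,sl,f,o): cv2.imwrite(o,cv2.resize(cv2.imread(n)[sl],None,fx=f,fy=f,interpolation=cv2.INTER_CUBIC))
z("pics/wrist5.png",np.s_[150:290,130:300],4.2,"pics/wz5.png")
z("pics/scene5.png",np.s_[245:305,195:295],6,"pics/sz5.png")
z("pics/top5.png",np.s_[110:310,270:520],3,"pics/tz5.png")
E
```

```text
t: 10.62
eef_pos: [0.5056, 0.017, 0.0371]
ee_rot: [-3.141, -0.0, -2.832]
force: [-0.1, -0.1, 1.1]
width: 0.0009
t: 11.87
eef_pos: [0.4293, -0.0071, 0.1964]
ee_rot: [-3.141, -0.001, -2.833]
force: [0.6, 0.3, -0.8]
width: 0.0006
t 11.8667 rack [-0.0952  0.0795  0.1964] rpy [-179.9726   -0.0406 -162.2964] F [ 0.6108  0.3468 -0.8159] w 0.0006375095692628608
shift [ 0.0047 -0.0004  0.1604] turn 0.0036318711470926246
```

View pics/wz5.png

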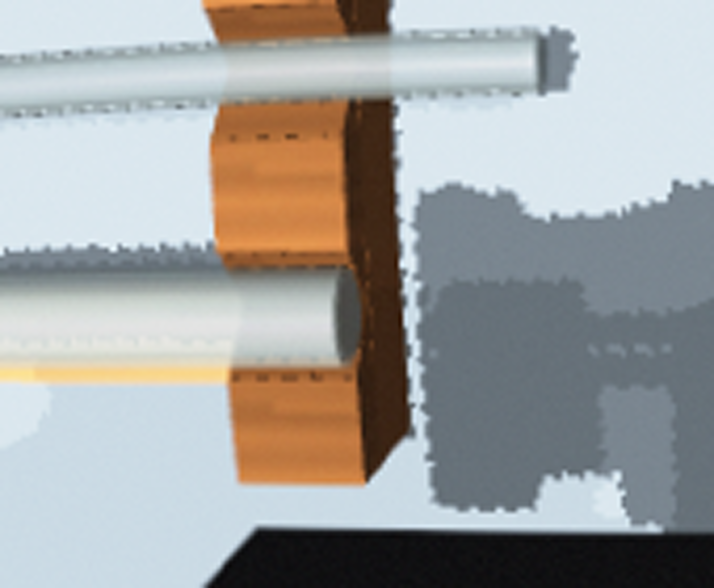

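View pics/sz5.png

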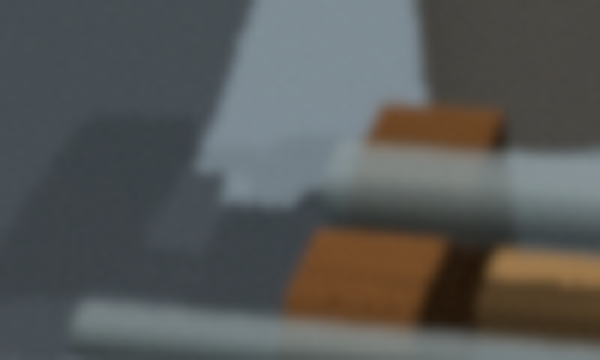

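View pics/tz5.png

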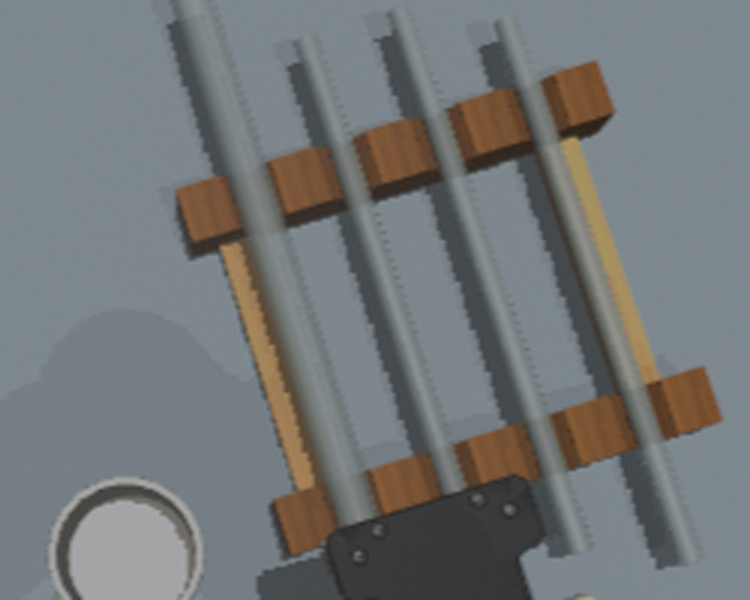

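The end face is now centred at zoom (347,316) in the wrist view, with the board's edge at (348,262) and (361,372). The thin tubes and the mug look unchanged.

Run:
```python
from h import *
from station import arm
import cv2
np.set_printoptions(precision=4,suppress=True)
s=arm.get_state()
w=lambda u,v,z:rack(wz(129.5+(u+.5)/4.2,149.5+(v+.5)/4.2,z,s["eef_pos"],s["ee_rot"]))
for nm,a in(("endc",(347,316,.0436)),("endtop",(334,316,.0546)),("endbot",(360,318,.0326)),("e1",(348,262,.042)),("e2",(361,372,.042)),("e3",(366,484,.042)),("thin a",(541,63,.0379))): print(nm,w(*a))
S=lambda u,v,z:rack(onz("scene",194.5+(u+.5)/6,244.5+(v+.5)/6,z))
print("scene end",S(330,182,.0436),"edge",S(380,106,.042),S(312,230,.042))
# scene near ends of thin tubes and mug: image change
d=cv2.absdiff(cv2.imread("pics/scene0.png"),cv2.imread("pics/scene5.png")).max(2)
for nm,sl in(("thin far a",np.s_[305:330,400:450]),("thin far b",np.s_[335:360,400:450]),("thin c",np.s_[350:395,320:430])): print(nm,d[sl].max())
f=[cv2.imread(f"pics/{n}{i}.png")[sl] for n,sl in(("scene",np.s_[250:400,150:450]),) for i in(0,5)]
cv2.imwrite("pics/cmp5.png",cv2.resize(np.vstack(f),None,fx=2,fy=2))
```

```text
endc [0.0015 0.0786 0.0436]
endtop [0.0009 0.0761 0.0546]
endbot [0.0019 0.0816 0.0326]
e1 [0.0009 0.0674 0.042 ]
e2 [-0.0002  0.0912  0.042 ]
e3 [0.0009 0.1164 0.042 ]
thin a [-0.0412  0.0275  0.0379]
scene end [-0.0008  0.0822  0.0436] edge [0.0012 0.1166 0.042 ] [-0.0003  0.0657  0.042 ]
thin far a 70
thin far b 10
thin c 10
```

View pics/cmp5.png

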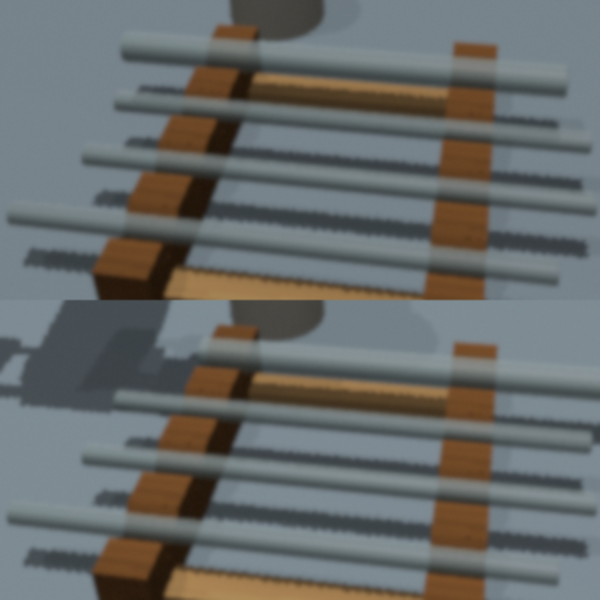

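The near end is within about 1 mm of level: +0.5 to +1 mm relative to the edge in the wrist view, about −1 mm in the scene view. The thin tubes and mug look unchanged, and the hand is clear.

```bash
python3 -c "
from station import arm
print(arm.job_done(), arm.get_state()['t'])"
```

```text
the job is handed in; nothing more can be done
the job is handed in; nothing more can be done
```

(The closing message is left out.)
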